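# Pop a locked battery pack out of its charging dock with the release pin

## Task

The battery pack is locked down in the charging dock. Take the red-handled release pin from the tool stand, push it through the yellow-framed slot and feel for the hidden latch tab, then press the tab gently and hold it until the pack has risen by itself; never force the pin (keep it under 15 N or so), and leave the pack alone. Then put the pin back upright in its hole in the stand, fully home, and leave everything else on the bench where it is.

Things in the scene. Friction and masses are not known exactly. Their poses are not given: they have to be found in the camera images.
- dock: grey charging dock fixed to the bench, 130 x 190 x 80 mm (x, y, z). Origin: centre of its underside; z up. The bay with the battery pack is in its +y half, the release slot in its -y half. Turned about the vertical in each episode.
- slot (a point): centre of the mouth of the yellow-framed release slot in the dock's flat top, 80 mm above the bench, 50 mm to -y of the dock's origin. The slot is 50 mm long along its x and 9 mm wide along its y (axes as the dock's), straight-walled, with a rigid floor 50 mm below the mouth. Forces above 20 N between pin and dock or tab break the latch.
- slot_floor (a point): centre of the slot's floor, 50 mm under its mouth. The hidden latch tab in the slot is a black block 14 mm long (along x), as wide as the slot. Where it sits varies and is not measured: its centre up to 16 mm either way along x from the slot's centre, its top 14 to 30 mm below the mouth. Beside it the slot is empty down to the floor.
- slot_end (a point): the +x end of the slot's mouth. How the latch tab behaves: it is sprung, starts to give at about 3 N, takes about 7.5 N after 9 mm and then meets a hard stop. Pressed straight down 4 to 6.5 mm it frees the pack, which then takes up to a second to rise: hold the tab down until it is up. The tab springs back when let go. Press it downwards only.
- pack: black battery pack with blue top and white label, 80 x 60 x 70 mm, in the dock's bay. Origin: centre of its underside. Locked, it shows its top 15 mm above the dock's top (origin about 25 mm above the dock's origin); when freed, a spring plate lifts it by about 14 mm, and it stays up.
- pin: release pin standing in the tool stand: red square handle 14 x 14 x 50 mm on a round steel flange of 28 mm diameter and 4 mm thickness, from which a steel shank of 6 mm diameter with a round tip runs 60 mm down. 60 g. Origin: on the axis, at the flange's underside, where it rests on the stand's top; z up along the handle; x and y are square to the handle's faces.
- pin_tip (a point): the end of the release pin's shank, 60 mm below the pin's origin
- pin_grip (a point): middle of the pin's red handle, 29 mm above the pin's origin
- driver: a tool like the pin but with a blue handle and a shank 10 mm thick, too thick for the slot; stands in the stand's other hole. Leave it there.
- stand: aluminium tool stand fixed to the bench, 60 x 145 x 72 mm (x, y, z), with two square holes 14 mm wide through its top, 75 mm apart along its y. Origin: centre of its underside. Which tool stands in which hole varies.
- hole0 (a point): centre of the mouth of the stand's -y hole, at its top, 72 mm above the bench
- hole1 (a point): centre of the mouth of the stand's +y hole, at its top, 72 mm above the bench
- spray_can: bystander: red and white spray can, diameter 66 mm, 190 mm tall; origin at the centre of its underside
- phone: bystander: opened phone, 72 x 148 x 9 mm, on a red work mat; origin at the centre of its underside
- screw_tray: bystander: white divided screw tray, 100 x 140 x 30 mm; origin at the centre of its underside
- screwdriver: bystander: yellow screwdriver lying on the bench; origin near its middle
- flux_jar: bystander: small jar, diameter 48 mm, 50 mm tall; origin at the centre of its underside
- tape_roll: bystander: orange roll, diameter 60 mm, 22 mm high; origin at the centre of its underside
There are look-alikes about, which are no part of the job. What is shaped like the stand but blue or turquoise is not meant.

How it is judged:
On the way, in this order (a step that is already met when the one before it is completed fails the run):
1. the pin's tip is at least 10 mm down in the release slot while the pack is still locked (z of pin_tip in the frame of dock below 0.07 m and y of pin_tip in the frame of slot between -0.006 and 0.006 m and x of pin_tip in the frame of slot between -0.026 and 0.026 m and not (z of pack in the frame of dock above 0.035 m)), for 0.05 s.
2. the pack has sprung up at least 10 mm, with the pin's tip still in the slot (z of pack in the frame of dock above 0.035 m and z of pin_tip in the frame of dock below 0.07 m and y of pin_tip in the frame of slot between -0.006 and 0.006 m and x of pin_tip in the frame of slot between -0.026 and 0.026 m), for 0.1 s.
At the end, for the whole second after the job is handed in: the battery pack stands up in its bay, 10 to 20 mm above its locked height (within 0.15 rad of upright) and at rest; the release pin stands in a hole of the stand, within 7 mm of the hole's centre, its flange no more than 4 mm above the stand's top, within 0.12 rad of upright, released and at rest (z of pack in the frame of dock between 0.035 and 0.045 m and linear speed of each of pack, pin below 0.02 m/s and angle between pack's own z axis and vertical below 0.15 rad and (horizontal distance between pin and hole0 below 0.007 m or horizontal distance between pin and hole1 below 0.007 m) and z of pin in the frame of stand below 0.076 m and angle between pin's own z axis and vertical below 0.12 rad); the robot touches nothing.
It fails at once if the pin is pressed against the dock or its latch tab with more than 20 N (contact force between pin and dock above 20 N).
It fails at once if the robot or the pin pushes or pulls at the battery pack (more than 1 N) (contact force between any of the fingers, the arm, pin and pack above 1 N).
It fails at once if the blue-handled tool is taken out or a bystander is moved by more than 30 mm (distance of any of spray_can, phone, screw_tray, screwdriver, flux_jar, tape_roll, driver from where it was at the start of the episode above 0.03 m).
It also fails if it takes over 72 s, if anything falls off the work surface, if the arm or the gripper's body presses on something with over 40 N, if the wrist force passes 120 N, or if a joint passes its speed limit or range.

## Robot

A 6-joint arm with a two-finger parallel gripper is mounted at the origin on the work surface. World frame = base frame: x ahead of the robot, y to its left, z up, the work surface at z = 0. Lengths are in m, angles in rad, forces in N, time in s.
With the tool pointing down it reaches from about 0.325 to 0.9 m from the base axis. Payload 6.1 kg.
Tool frame: the origin (TCP) lies at the centre of the arm's flange, where the gripper is bolted on; the fingertips stand 173 mm ahead of it and the grasp point (between the pads) lies 155 mm ahead of it (arm.grip_point_offset is the distance from the TCP to the grasp point, in m); z points along the fingers, y is the line along which they close (so a half turn about z gives the same grasp; the last joint's range is limited). The gripper opens to 85 mm and grips with 20 to 120 N. Pads are 22 mm wide; open, the fingers measure 114 mm over their backs; the gripper's body (76 mm by 85 mm) begins 54 mm behind the grasp point. The pads swing forward as they close: fully open they stand 13 mm farther back than shut.
Start: joints at [-1.326, 0.22, 1.526, -0, 1.395, -0.126], TCP at [0.226, -0.583, 0.405] pointing down, gripper open.
Joint ranges: [-2.98, 2.98], [-0.91, 2.08], [0.09, 2.57], [-1.24, 4.39], [0.2, 2.65], [-2.68, 2.68]. Speed limits (rad/s): [2.57, 2.57, 3.01, 3.14, 3.14, 3.14].

## Interface

Orientations are given as [roll, pitch, yaw] about the fixed x, y, z axes, in that order (R = Rz(yaw) Ry(pitch) Rx(roll)).
In Python, from bench import arm gives the robot as it stands.
- The arm moves only by the tool play_rows, never from a script. Its arguments are lists of equal length, an entry for each row: "delta_pos": the shift along the tool's x, y, z as a fraction of full scale, a list of three; "dr": the turn, a rotation vector about the tool's x, y, z as a fraction of full scale, a list of three; "jaw": the closure, from -1 (fully open) to 1 (shut), so that 0 is half open. A call has 1 to 5 rows; each row is the pose to reach, as a shift and turn from the pose commanded when the call began, along the tool's axes at that moment; what a row does not reach only later rows make up. Full scale, the value 1, is 150 mm for a shift and 30 degrees for a turn. A row lasts 1/10 s, in which the tool goes at most 50 mm and 8.59 degrees, less where a joint would pass 70% of its speed; a pose out of reach is approached as far as the arm can. A call with a number of a shift or a turn outside -1 to 1 is refused whole. A call with a gripper value outside its range is refused whole. The fingers move at their own pace and stop on an object; "newtons" is the grip in N (left out, the last holds). Time passes only in rows, so rows that repeat a pose let the fingers close. It gives the time, the measured TCP pose, the force, the opening and the grip force at its end, in the units of the state.
- arm.state(): the state, without advancing time (a new reading comes with each control period).
- arm.read_camera(name): name is "scene" or "top" or "wrist"; returns a dict with "color" (480x640x3 uint8, red, green, blue), "depth" (480x640 float32, m along the optical axis (not along the pixel's ray), 0 where there is no reading), "vertical_fov" (degrees; the focal length in pixels is half the picture's height over the tangent of half this angle, whatever the lens; pixels are square), "cx", "cy" (the principal point, pixels), "extrinsics" (4x4, takes a point from world to camera coordinates); the wrist camera has in their place "hand_eye" (4x4, takes a point from camera to tool coordinates, whose origin is the TCP and whose axes are the flange's). Camera axes: x right, y up, looking along -z (the intrinsics and any distortion apply to the point x, -y, -z); pixel columns grow to the right and rows downward; lengths in m; the calibration is good to about 2 mm. A picture is of the moment at which its call begins: read the wrist's pose just before it.
- arm.sign_off(): hands the job in; it is judged then, once.
The state is a dict: "t": time; "qpos": joint angles; "qd": joint speeds; "joint_efforts": joint torques, N m; "eef_pos": TCP position; "ee_rot": TCP orientation; "wrist_force": force on the tool from outside, world axes, zero at the start; "torque": the same for the moment, N m; "opening": opening from 0.0 (shut) to 1.0 (fully open); "grasp_force": force on a finger pad.
Only numpy, scipy, OpenCV 4.12 (cv2) and the standard library are available. Lean on these libraries where they do the work, as an engineer would, in place of code of your own. Each camera call takes 0.05 s, during which the arm holds its last target. There are 200 camera calls.

## Working session

There is one attempt and no reset: what is moved stays moved. The work goes in short steps, Python scripts to look and compute and a tool call to move; the robot and the scene stay as the last step left them, time stands still between calls to the robot, and variables do not carry over. Pictures are saved under pics/ and viewed, at most 10 in all, crops included, and the job is handed in when it is done.

Besides the shell and the picture viewer there is one more tool, called after "Emit:" as name(argument=value, ...), one argument or row to a line, values as JSON. play_rows: Moves the arm, as the interface text tells. Its arguments: {"type":"object","properties":{"delta_pos":{"type":"array","items":{"type":"array","items":{"type":"number","minimum":-1,"maximum":1}}},"dr":{"type":"array","items":{"type":"array","items":{"type":"number","minimum":-1,"maximum":1}}},"jaw":{"type":"array","items":{"type":"number"}},"newtons":{"type":"number"}},"required":["delta_pos","dr","jaw"]}

```bash
mkdir -p pics; ls
cat > h.py <<'E'
import numpy as np, cv2
from scipy.spatial.transform import Rotation as R
from bench import arm
def save(name,cam):
    c=arm.read_camera(cam); np.savez(f'{name}.npz',**{k:v for k,v in c.items()}); cv2.imwrite(f'pics/{name}.png',c['color'][:,:,::-1]); return c
def Ttool():
    s=arm.state(); T=np.eye(4); T[:3,:3]=R.from_euler('xyz',s['ee_rot']).as_matrix(); T[:3,3]=s['eef_pos']; return T
def c2w(c,T=None):
    return T@c['hand_eye'] if 'hand_eye' in c else np.linalg.inv(c['extrinsics'])
def ray(c,M,u,v):
    f=240/np.tan(np.radians(float(c['vertical_fov']))/2)
    return np.stack([(np.asarray(u)-c['cx'])/f,-(np.asarray(v)-c['cy'])/f,-np.ones_like(np.asarray(u,float))],-1)@M[:3,:3].T, M[:3,3]
def atz(c,M,u,v,z):
    d,o=ray(c,M,u,v); return o+d*((z-o[2])/d[...,2])[...,None]
def depthpts(c,M):
    v,u=np.mgrid[0:480,0:640]; d,o=ray(c,M,u,v); return o+d*c['depth'][...,None]
E
python3 - <<'E'
from h import *
print(arm.state())
for n in('scene','top'):
    c=save(n,n); print({k:v for k,v in c.items() if k not in('color','depth')})
c=save('wrist0','wrist');print(c['hand_eye'],c['vertical_fov'],c['cx'],c['cy'])
E
```

```text
pics
{'t': 0.0, 'qpos': array([-1.32610373e+00,  2.21252983e-01,  1.52762192e+00, -7.00540977e-06,
        1.39472821e+00, -1.26110713e-01]), 'qd': array([-0.00041835,  0.00052951,  0.00010812, -0.00080274,  0.00060332,
        0.00083727]), 'joint_efforts': array([ 9.26455687e-04, -4.96902788e+01, -3.89391983e+01, -3.00225665e-04,
        1.11390263e-02,  3.83254201e-05]), 'eef_pos': array([ 0.22639954, -0.58225765,  0.40357656]), 'ee_rot': array([-3.13959730e+00, -2.46028305e-04,  3.70804294e-01]), 'wrist_force': array([ 0.02682015, -0.73810013,  0.21838421]), 'torque': array([0.02038701, 0.01658099, 0.02233031]), 'grasp_force': 0.0, 'opening': 1.0032061966419077}
{'vertical_fov': 50.46153126277924, 'cx': 329.3438623690586, 'cy': 243.47315070605913, 'extrinsics': array([[ 0.15647549,  0.98757553, -0.01449103, -0.07378302],
       [-0.80534792,  0.13606875,  0.57697489,  0.38211831],
       [ 0.57177806, -0.07861211,  0.81663332, -1.51455582],
       [ 0.        ,  0.        ,  0.        ,  1.        ]])}
{'vertical_fov': 44.12881620502303, 'cx': 319.611842497361, 'cy': 230.80315418943064, 'extrinsics': array([[-0.02721257, -0.99955919,  0.01187034, -0.00501558],
       [ 0.98146491, -0.02446272,  0.19007419, -0.53974241],
       [-0.18970002,  0.01682273,  0.98169797, -1.35197172],
       [ 0.        ,  0.        ,  0.        ,  1.        ]])}
[[ 4.64778431e-04  9.54019833e-01  2.99743126e-01  7.63741715e-02]
 [ 9.99999807e-01 -3.19891013e-04 -5.32442473e-04  7.07009770e-04]
 [-4.12075547e-04  2.99743316e-01 -9.54019798e-01  3.04989162e-02]
 [ 0.00000000e+00  0.00000000e+00  0.00000000e+00  1.00000000e+00]] 62.353414305965494 315.23773078240043 235.06759874413538
```

View pics/top.png

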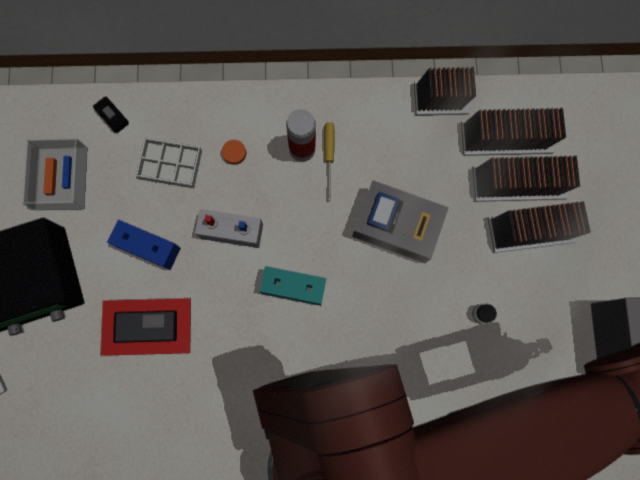

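View pics/scene.png

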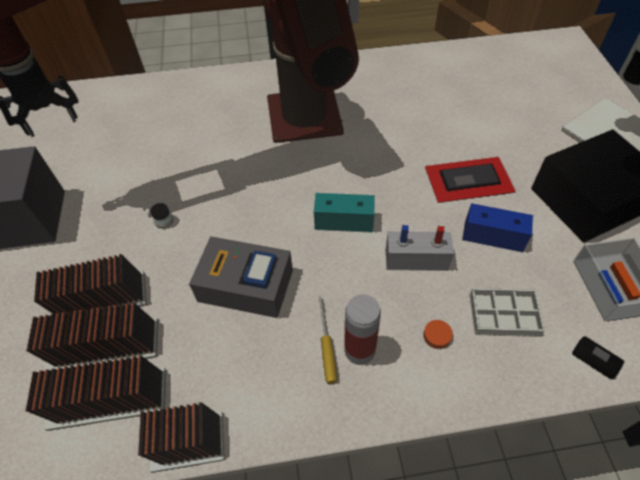

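Run:
```python
from h import *
c=dict(np.load('top.npz')); M=c2w(c); P=depthpts(c,M)
col=c['color'].astype(int)
for n,(u0,u1,v0,v1),zl,zh in(('dock',(335,460,170,270),.074,.086),('stand',(185,270,200,255),.066,.078)):
    m=np.zeros((480,640),bool); m[v0:v1,u0:u1]=1; m&=(P[...,2]>zl)&(P[...,2]<zh)
    m=cv2.morphologyEx(m.astype(np.uint8),cv2.MORPH_OPEN,np.ones((3,3)))>0
    q=P[m][:,:2].astype(np.float32); print(n,len(q),P[m][:,2].mean(),cv2.minAreaRect(q))
r,g,b=col[...,0],col[...,1],col[...,2]
def bl(n,m,box,z):
    u0,u1,v0,v1=box; k=np.zeros_like(m);k[v0:v1,u0:u1]=1; v,u=np.nonzero(m&k); pts=atz(c,M,u,v,z)[:,:2]
    print(n,len(u),u.mean(),v.mean(),pts.mean(0),cv2.minAreaRect(pts.astype(np.float32)),P[m&k].mean(0), P[m&k][:,2].max())
bl('slot',(r>120)&(g>80)&(b<80),(405,440,200,250),.08)
bl('pin',(r>100)&(g<60),(195,225,205,235),.126)
bl('driver',(b>90)&(r<80),(230,255,215,240),.126)
bl('can',(P[...,2]>.15),(270,330,100,170),.19)
for x,y in((520,0),):pass
I=cv2.resize(c['color'][160:280,180:460,::-1],None,fx=2.8,fy=2.8,interpolation=cv2.INTER_CUBIC);cv2.imwrite('pics/crop.png',I)
print(arm.state()['qpos'])
```

```text
dock 3165 0.08067487058581962 ((0.5590152740478516, -0.2095414698123932), (0.1905064433813095, 0.13277210295200348), 67.74076843261719)
stand 1226 0.07275271869088565 ((0.5540135502815247, 0.19598165154457092), (0.14493143558502197, 0.06192911043763161), 79.77669525146484)
slot 100 421.25 225.88 [ 0.53981529 -0.25579534] ((0.5400163531303406, -0.2561677396297455), (0.019022896885871887, 0.06244855746626854), 68.57646179199219) [ 0.53673607 -0.25298241  0.09454558] 1.4298785244234276
pin 29 207.48275862068965 217.58620689655172 [0.56162052 0.23333634] ((0.561820924282074, 0.2333017885684967), (0.011722852475941181, 0.01121362391859293), 0.45171505212783813) [0.56138158 0.2331449  0.12708342] 0.13154168219642637
driver 35 241.25714285714287 223.4 [0.54639763 0.15758735] ((0.5466127395629883, 0.15795506536960602), (0.013210748322308064, 0.013120083138346672), 63.53496551513672) [0.54628093 0.15752123 0.12655868] 0.1356172551457422
can 788 300.33756345177665 125.25888324873097 [0.75116928 0.01936876] ((0.7382835745811462, 0.014973100274801254), (0.11681346595287323, 0.1370173990726471), 87.31590270996094) [0.74651537 0.01913599 0.20263731] 1.4298785244234276
[-1.32611646e+00  2.21106068e-01  1.52735173e+00 -3.82224988e-05
  1.39468512e+00 -1.26051072e-01]
```

View pics/crop.png

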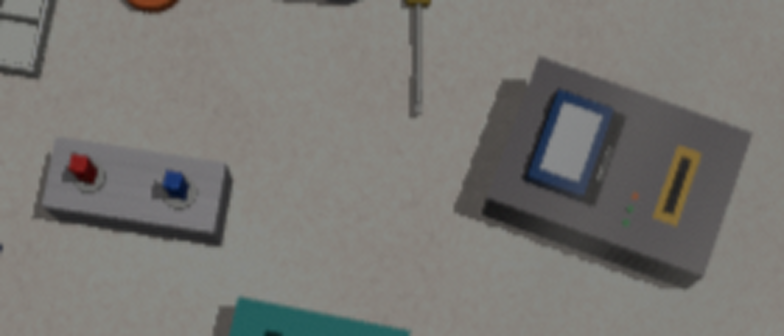

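```bash
cat >> h.py <<'E'
def go(x,y,z,yaw):
    T=Ttool(); Rt=R.from_euler('xyz',[np.pi,0,yaw]).as_matrix()
    d=T[:3,:3].T@(np.array([x,y,z])-T[:3,3])/.15; r=R.from_matrix(T[:3,:3].T@Rt).as_rotvec(degrees=True)/30
    s=arm.state(); print('t',round(s['t'],2),'pos',T[:3,3].round(4),'rpy',s['ee_rot'].round(4),'F',s['wrist_force'].round(2)); print('dpos',d.round(4),'dr',r.round(4))
E
python3 -c "
from h import *
go(.511,-.326,.35,1.18)"
```

```text
t 0.15 pos [ 0.2264 -0.5823  0.4038] rpy [-3.140e+00 -2.000e-04  3.707e-01] F [-0.18 -0.   -0.  ]
dpos [ 2.3875 -0.9049  0.3605] dr [-2.7000e-03 -1.5000e-03 -1.5456e+00]
```

Emit:
play_rows(
  delta_pos=[
    [0.33,-0.12,0],
    [0.66,-0.24,0],
    [1,-0.38,0],
    [1,-0.38,0],
  ],
  dr=[
    [0,0,-0.25],
    [0,0,-0.5],
    [0,0,-0.75],
    [0,0,-1],
  ],
  jaw=[-1,-1,-1,-1],
)

```text
t: 0.55
eef_pos: [0.3487, -0.4717, 0.4044]
ee_rot: [-3.141, -0.002, 0.904]
wrist_force: [-1.2, -0.6, 0.3]
opening: 1.0
grasp_force: 0.0
```

```bash
python3 -c "
from h import *
go(.511,-.326,.35,1.18)"
```

```text
t 0.55 pos [ 0.3487 -0.4717  0.4044] rpy [-3.1411e+00 -2.2000e-03  9.0380e-01] F [-1.18 -0.57  0.29]
dpos [1.4317 0.2497 0.3654] dr [-3.000e-04 -4.300e-03 -5.275e-01]
```

Emit:
play_rows(
  delta_pos=[
    [0.33,0.06,0.1],
    [0.66,0.12,0.2],
    [1,0.2,0.3],
    [1,0.25,0.36],
  ],
  dr=[
    [0,0,-0.25],
    [0,0,-0.5],
    [0,0,-0.5],
    [0,0,-0.5],
  ],
  jaw=[-1,-1,-1,-1],
)

```text
t: 0.95
eef_pos: [0.4715, -0.3777, 0.3496]
ee_rot: [-3.141, -0.002, 1.161]
wrist_force: [-0.7, -0.4, -0.9]
opening: 1.0
grasp_force: 0.0
```

```bash
python3 -c "
from h import *
go(.511,-.326,.35,1.18)"
```

```text
t 0.95 pos [ 0.4715 -0.3777  0.3496] rpy [-3.1409e+00 -2.2000e-03  1.1606e+00] F [-0.73 -0.37 -0.9 ]
dpos [ 0.4211  0.1042 -0.0018] dr [-0.0012 -0.0041 -0.037 ]
```

Emit:
play_rows(
  delta_pos=[
    [0.25,0.05,0],
    [0.42,0.1,0],
    [0.42,0.1,0],
    [0.42,0.1,0],
  ],
  dr=[
    [0,0,0],
    [0,0,-0.035],
    [0,0,-0.035],
    [0,0,-0.035],
  ],
  jaw=[-1,-1,-1,-1],
)

```text
t: 1.35
eef_pos: [0.5081, -0.3295, 0.3504]
ee_rot: [-3.141, 0.0, 1.176]
wrist_force: [0.2, 0.4, 0.1]
opening: 1.002
grasp_force: 0.0
```

Run:
```python
from h import *
T=Ttool(); c=save('w1','wrist'); np.save('w1T.npy',T)
print(T.round(4)); M=c2w(c,T); P=depthpts(c,M)
yaw=-.389; D=np.array([.559,-.2095]); ex=np.array([np.cos(yaw),np.sin(yaw)]); ey=np.array([-ex[1],ex[0]])
q=P[...,:2]-D; L=np.stack([q@ex,q@ey],-1)
m=(abs(L[...,1]+.05)<.02)&(abs(L[...,0])<.04); v,u=np.nonzero(m);print(u.min(),u.max(),v.min(),v.max())
I=c['color'][max(v.min()-20,0):v.max()+20,max(u.min()-20,0):u.max()+20,::-1]
cv2.imwrite('pics/w1c.png',cv2.resize(I,None,fx=3,fy=3))
lo=(abs(L[...,1]+.05)<.02)&(abs(L[...,0])<.04)&(P[...,2]<.074)
for i in range(-28,30,4):
    k=lo&(abs(L[...,0]*1e3-i)<2); print(i,k.sum(),(P[k][:,2].round(4).min(),np.median(P[k][:,2]).round(4),P[k][:,2].max(),L[k][:,1].mean()) if k.any() else '')
```

```text
[[ 3.846e-01  9.231e-01 -7.000e-04  5.081e-01]
 [ 9.231e-01 -3.846e-01 -0.000e+00 -3.295e-01]
 [-3.000e-04 -6.000e-04 -1.000e+00  3.504e-01]
 [ 0.000e+00  0.000e+00  0.000e+00  1.000e+00]]
0 638 0 479
-28 0 
-24 139 (np.float64(0.0293), np.float64(0.0451), np.float64(0.07377257295147135), np.float64(-0.04970140606944423))
-20 94 (np.float64(0.0288), np.float64(0.0305), np.float64(0.06423356326853746), np.float64(-0.0491001237409502))
-16 97 (np.float64(0.0292), np.float64(0.0304), np.float64(0.062219452302241296), np.float64(-0.0492856915447834))
-12 94 (np.float64(0.0287), np.float64(0.0303), np.float64(0.06089149156320084), np.float64(-0.04933037770280415))
-8 88 (np.float64(0.0293), np.float64(0.0307), np.float64(0.0735689962780691), np.float64(-0.04935348362311081))
-4 99 (np.float64(0.0289), np.float64(0.0306), np.float64(0.07393255972064228), np.float64(-0.04892847077874955))
0 99 (np.float64(0.0283), np.float64(0.0305), np.float64(0.07296588309242974), np.float64(-0.048899583581856025))
4 110 (np.float64(0.054), np.float64(0.0557), np.float64(0.07092661052032173), np.float64(-0.04928781030358825))
8 97 (np.float64(0.0526), np.float64(0.0559), np.float64(0.07121988351972988), np.float64(-0.04918919710051935))
12 102 (np.float64(0.0505), np.float64(0.0557), np.float64(0.0688509393485972), np.float64(-0.04920775402830933))
16 63 (np.float64(0.0297), np.float64(0.0553), np.float64(0.06772067276509458), np.float64(-0.04889707647796199))
20 95 (np.float64(0.0289), np.float64(0.0306), np.float64(0.06640618120435599), np.float64(-0.048923594152091625))
24 187 (np.float64(0.029), np.float64(0.0386), np.float64(0.07380192095697616), np.float64(-0.049217585028669505))
28 0
```

View pics/w1c.png

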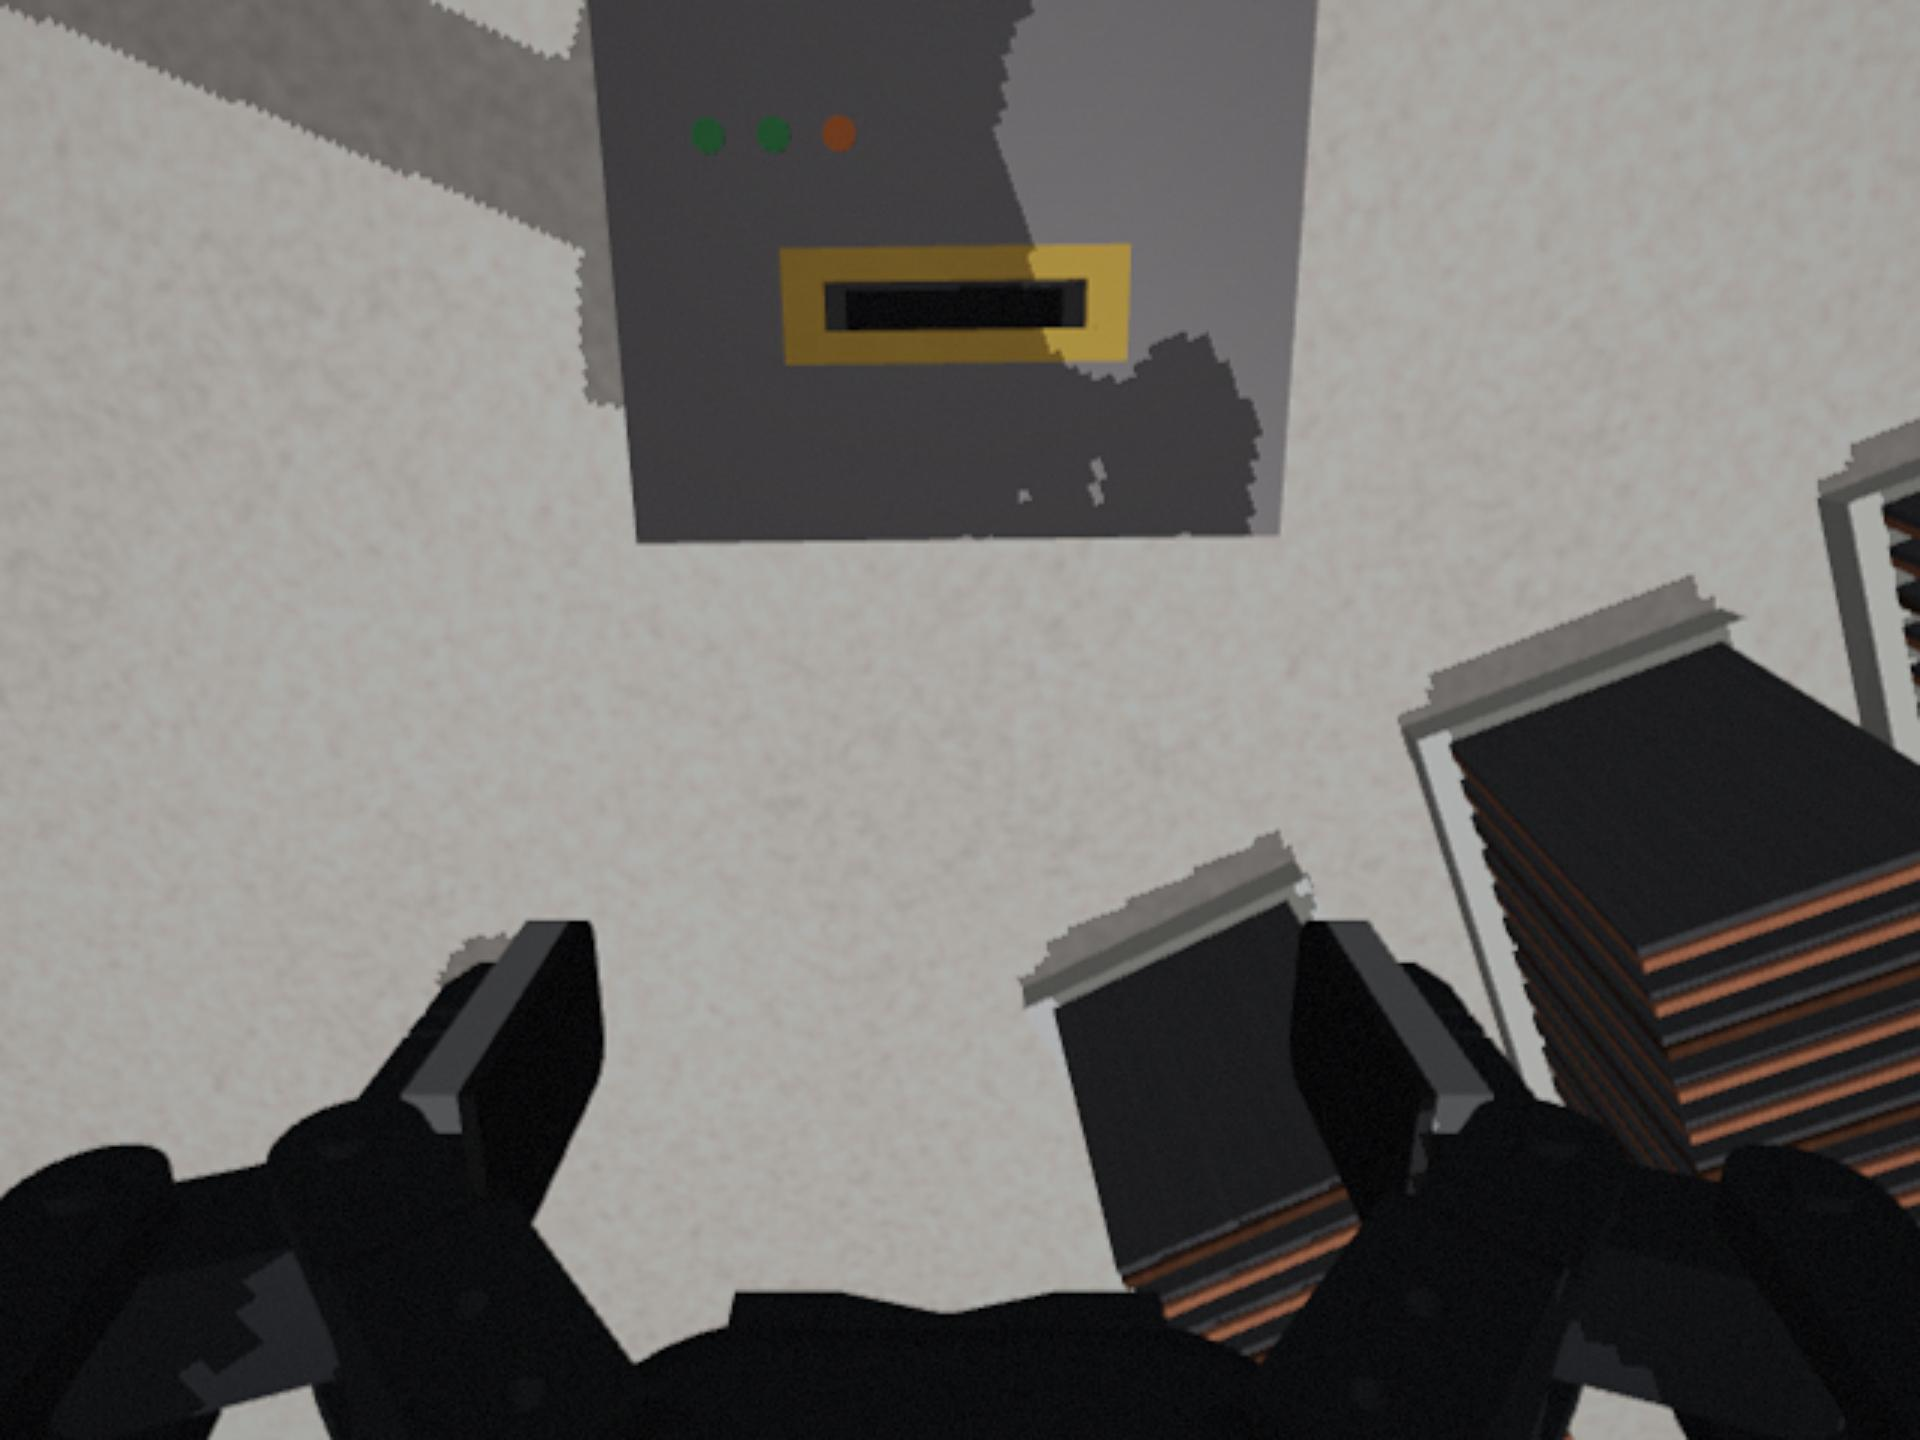

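Run:
```python
from h import *
c=dict(np.load('w1.npz')); T=np.load('w1T.npy'); M=c2w(c,T); P=depthpts(c,M)
k=(P[...,2]>.075)&(P[...,2]<.086); k[160:]=0; print('top z',np.median(P[k][:,2]))
px=np.array([[825,281.5],[1087,279.5],[1087,327],[826,330.5]])/3
w=atz(c,M,px[:,0]-.3,px[:,1]-.3,.08)[:,:2]
# frame outer
fx=np.array([[780,249],[1131,243.5],[1129,360],[785,365]])/3-.3
f=atz(c,M,fx[:,0],fx[:,1],.08)[:,:2]
for q in(w,f):
    e=(q[1]-q[0]+q[2]-q[3])/2; n=(q[0]-q[3]+q[1]-q[2])/2; print(q.mean(0),np.linalg.norm(e),np.linalg.norm(n),np.arctan2(e[1],e[0]),np.arctan2(-n[0],n[1]))
S=w.mean(0);yaw=-.3895; ex=np.array([np.cos(yaw),np.sin(yaw)]); q=P[...,:2]-S; lx=q@ex; ly=q@np.array([-ex[1],ex[0]])
t=(P[...,2]>.05)&(P[...,2]<.06)&(abs(ly)<.003)&(abs(lx)<.022)
print('tab',t.sum(),np.percentile(lx[t],[0,2,50,98,100]),np.median(P[t][:,2]))
```

```text
top z 0.08041497867991135
[ 0.54102216 -0.25565296] 0.04995795088289723 0.008736674410769543 -0.38434964919211345 -0.38150878386919207
[ 0.54098248 -0.25571882] 0.06638861674565155 0.02105108086966401 -0.380042699426002 -0.37823723719430324
tab 227 [0.00114478 0.00116464 0.00808974 0.01444248 0.01449302] 0.05574651011900683
```

Emit:
play_rows(
  delta_pos=[
    [0.3,-0.1,0],
    [0.6,-0.2,0],
    [0.9,-0.3,0],
    [1,-0.6,0],
    [1,-0.8,0],
  ],
  dr=[
    [0,0,0],
    [0,0,0],
    [0,0,-0.2],
    [0,0,-0.4],
    [0,0,-0.4],
  ],
  jaw=[-1,-1,-1,-1,-1],
)

```text
t: 1.9
eef_pos: [0.4536, -0.1435, 0.35]
ee_rot: [-3.14, -0.001, 1.388]
wrist_force: [0.1, -0.5, 0.0]
opening: 1.002
grasp_force: 0.0
```

```bash
python3 -c "
from h import *
go(.561,.233,.36,1.393)"
```

```text
t 1.9 pos [ 0.4536 -0.1435  0.35  ] rpy [-3.1400e+00 -7.0000e-04  1.3883e+00] F [ 0.07 -0.48  0.05]
dpos [ 2.5985  0.2484 -0.065 ] dr [-0.0031 -0.0013 -0.009 ]
```

Emit:
play_rows(
  delta_pos=[
    [0.33,0,0],
    [0.66,0,0],
    [1,0,0],
    [1,0.1,0],
  ],
  dr=[
    [0,0,0],
    [0,0,0],
    [0,0,0],
    [0,0,0],
  ],
  jaw=[-1,-1,-1,-1],
)

```text
t: 2.3
eef_pos: [0.4971, 0.0034, 0.3509]
ee_rot: [-3.141, -0.002, 1.388]
wrist_force: [0.5, -0.8, -1.0]
opening: 0.994
grasp_force: 0.0
```

Emit:
play_rows(
  delta_pos=[
    [0.33,0,0],
    [0.66,0.1,0],
    [1,0.15,0],
    [1,0.15,0],
  ],
  dr=[
    [0,0,0],
    [0,0,0],
    [0,0,0],
    [0,0,0],
  ],
  jaw=[-1,-1,-1,-1],
)

```text
t: 2.7
eef_pos: [0.5488, 0.1457, 0.3509]
ee_rot: [3.141, -0.002, 1.386]
wrist_force: [0.5, -0.6, 0.3]
opening: 0.999
grasp_force: 0.0
```

```bash
python3 -c "
from h import *
go(.561,.233,.36,1.393)"
```

```text
t 2.7 pos [0.5488 0.1457 0.3509] rpy [ 3.1406e+00 -1.8000e-03  1.3864e+00] F [ 0.52 -0.64  0.26]
dpos [ 0.5869 -0.0264 -0.0597] dr [ 0.0018 -0.0035 -0.0126]
```

Emit:
play_rows(
  delta_pos=[
    [0,0,0],
  ],
  dr=[
    [0,0,0],
  ],
  jaw=[-1],
)

```text
t: 2.8
eef_pos: [0.5479, 0.1427, 0.3504]
ee_rot: [-3.141, 0.001, 1.385]
wrist_force: [0.3, -0.4, -0.1]
opening: 0.995
grasp_force: 0.0
```

Run:
```python
from h import *
T=Ttool(); c=save('w2','wrist'); np.save('w2T.npy',T)
M=c2w(c,T);p=np.array([.561,.233,.126,1]); q=np.linalg.inv(M)@p; f=240/np.tan(np.radians(float(c['vertical_fov']))/2)
u=c['cx']-f*q[0]/q[2]; v=c['cy']+f*q[1]/q[2]; print(u,v); u0=max(int(u)-80,0);v0=max(int(v)-60,0); print(u0,v0)
cv2.imwrite('pics/w2c.png',cv2.resize(c['color'][v0:v0+120,u0:u0+160,::-1],None,fx=5,fy=5))
```

```text
306.7330921982321 74.64198999834258
226 14
```

View pics/w2c.png

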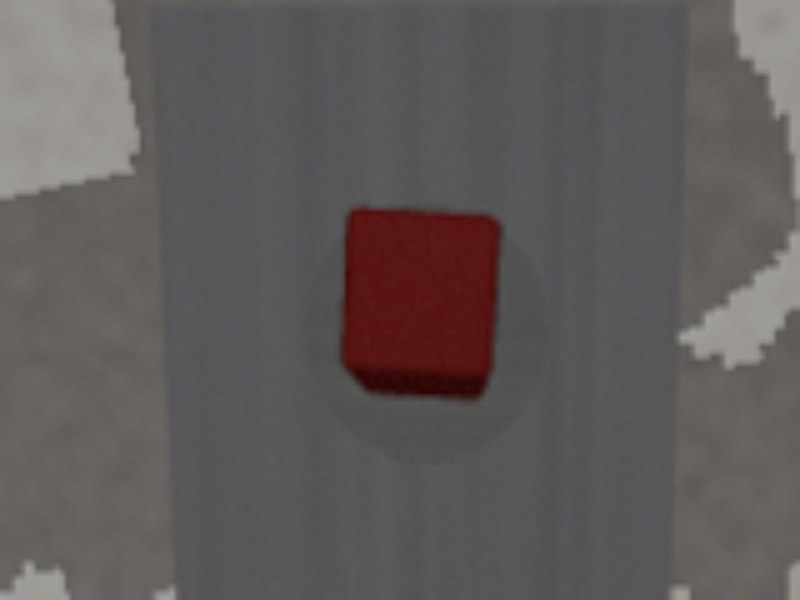

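Run:
```python
from h import *
c=dict(np.load('w2.npz')); T=np.load('w2T.npy'); M=c2w(c,T)
px=(np.array([[349,208],[499,216],[493,375],[343,367],[426,344],[305,344],[547,344]]))/5+[225.6,13.6]
w=atz(c,M,px[:4,0],px[:4,1],.126)[:,:2]; print(w.mean(0)); e=(w[1]-w[0]+w[2]-w[3])/2; n=w[0]-w[3]; print(np.linalg.norm(e),np.linalg.norm(n),np.arctan2(e[1],e[0]),np.arctan2(n[1],n[0]))
print(atz(c,M,px[4:,0],px[4:,1],.076))
print(arm.state()['ee_rot'])
go(.560,.2325,.257,1.38)
```

```text
[0.56257425 0.23380525]
0.013623055825219985 0.01339516226965461 -0.23476138067381436 1.3294158818024784
[[0.56224545 0.23256655 0.076     ]
 [0.54857256 0.23512918 0.076     ]
 [0.57591802 0.23000399 0.076     ]]
[-3.14093011e+00  9.57464042e-04  1.38371213e+00]
t 2.85 pos [0.5476 0.1417 0.3504] rpy [-3.1409e+00  1.0000e-03  1.3837e+00] F [ 0.26 -0.1  -0.67]
dpos [ 0.6105 -0.0311  0.6219] dr [-0.0013  0.0018  0.0071]
```

```bash
python3 -c "
from h import *
go(.5623,.233,.32,1.333)"
```

```text
t 2.85 pos [0.5476 0.1417 0.3504] rpy [-3.1409e+00  1.0000e-03  1.3837e+00] F [ 0.26 -0.1  -0.67]
dpos [ 0.6162 -0.0169  0.2018] dr [-0.0012  0.0019  0.0969]
```

Emit:
play_rows(
  delta_pos=[
    [0.3,-0.01,0.1],
    [0.616,-0.017,0.2],
    [0.616,-0.017,0.2],
    [0.616,-0.017,0.2],
  ],
  dr=[
    [0,0,0.05],
    [-0.001,0.002,0.097],
    [-0.001,0.002,0.097],
    [-0.001,0.002,0.097],
  ],
  jaw=[-1,-1,-0.6,-0.6],
)

```text
t: 3.25
eef_pos: [0.5622, 0.2327, 0.3199]
ee_rot: [-3.141, 0.001, 1.333]
wrist_force: [-0.4, -0.4, 0.6]
opening: 0.807
grasp_force: 0.0
```

```bash
python3 -c "
from h import *
go(.5623,.233,.258,1.333)"
```

```text
t 3.25 pos [0.5622 0.2327 0.3199] rpy [-3.1408e+00  5.0000e-04  1.3330e+00] F [-0.37 -0.41  0.64]
dpos [0.0027 0.0007 0.4129] dr [-0.0015  0.001  -0.0001]
```

Descend and close.

Emit:
play_rows(
  delta_pos=[
    [0.003,0,0.2],
    [0.003,0,0.413],
    [0.003,0,0.413],
    [0.003,0,0.413],
  ],
  dr=[
    [0,0,0],
    [0,0,0],
    [0,0,0],
    [0,0,0],
  ],
  jaw=[-0.6,-0.6,-0.6,-0.6],
)

```text
t: 3.65
eef_pos: [0.5627, 0.2325, 0.2593]
ee_rot: [-3.142, -0.0, 1.331]
wrist_force: [0.9, 0.2, -0.6]
opening: 0.799
grasp_force: 0.0
```

Emit:
play_rows(
  delta_pos=[
    [0,0,0],
    [0,0,0],
    [0,0,0],
    [0,0,0],
    [0,0,0],
  ],
  dr=[
    [0,0,0],
    [0,0,0],
    [0,0,0],
    [0,0,0],
    [0,0,0],
  ],
  jaw=[0,0.4,1,1,1],
  newtons=50,
)

```text
t: 4.15
eef_pos: [0.5629, 0.2345, 0.26]
ee_rot: [3.139, -0.002, 1.333]
wrist_force: [-0.4, -1.1, 5.8]
opening: 0.157
grasp_force: 49.1
```

Emit:
play_rows(
  delta_pos=[
    [0,0,0],
    [0,0,0],
    [0,0,0],
    [0,0,0],
    [0,0,0],
  ],
  dr=[
    [0,0,0],
    [0,0,0],
    [0,0,0],
    [0,0,0],
    [0,0,0],
  ],
  jaw=[1,1,1,1,1],
)

```text
t: 4.65
eef_pos: [0.5629, 0.2345, 0.26]
ee_rot: [3.139, -0.002, 1.333]
wrist_force: [-0.5, -1.4, 5.2]
opening: 0.154
grasp_force: 49.1
```

Emit:
play_rows(
  delta_pos=[
    [0,0,-0.1],
    [0,0,-0.3],
    [0,0,-0.55],
    [0,0,-0.8],
    [0,0,-0.8],
  ],
  dr=[
    [0,0,0],
    [0,0,0],
    [0,0,0],
    [0,0,0],
    [0,0,0],
  ],
  jaw=[1,1,1,1,1],
)

```text
t: 5.15
eef_pos: [0.5639, 0.2349, 0.3867]
ee_rot: [3.131, -0.007, 1.333]
wrist_force: [0.1, -0.5, 0.9]
opening: 0.157
grasp_force: 48.7
```

Run:
```python
from h import *
T=Ttool(); c=save('w3','wrist'); np.save('w3T.npy',T)
cv2.imwrite('pics/w3c.png',c['color'][:,:,::-1])
go(.5484,-.2587,.36,1.19)
```

```text
t 5.2 pos [0.5632 0.2346 0.3834] rpy [ 3.1347 -0.0047  1.3335] F [-0.43 -0.79 -0.71]
dpos [-3.2207  0.6764  0.1458] dr [ 0.0126 -0.0099  0.2739]
```

View pics/w3c.png

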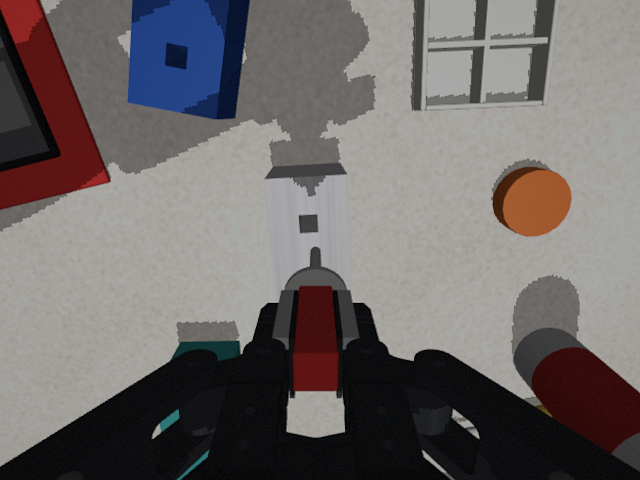

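Run:
```python
from h import *
c=dict(np.load('w3.npz')); M=c['hand_eye']; P=depthpts(c,M)
for r in range(244,272,2):
    k=[u for u in range(300,332) if .15<P[r,u,2]<.26]
    print(r,k[:1],k[-1:],P[r,k].mean(0).round(4) if k else '')
I=cv2.resize(c['color'][232:282,285:345,::-1],None,fx=10,fy=10,interpolation=cv2.INTER_CUBIC); cv2.imwrite('pics/w3z.png',I)
```

```text
244 [] [] 
246 [] [] 
248 [312] [318] [1.300e-03 1.000e-04 2.433e-01]
250 [311] [320] [0.001  0.0004 0.2408]
252 [311] [320] [0.001  0.0004 0.2373]
254 [310] [320] [1.00e-03 1.00e-04 2.34e-01]
256 [310] [320] [9.000e-04 1.000e-04 2.312e-01]
258 [310] [320] [1.00e-03 1.00e-04 2.28e-01]
260 [310] [320] [1.100e-03 1.000e-04 2.247e-01]
262 [310] [320] [1.000e-03 1.000e-04 2.223e-01]
264 [310] [320] [1.000e-03 2.000e-04 2.193e-01]
266 [310] [321] [0.0066 0.0004 0.2028]
268 [304] [327] [0.0124 0.0004 0.186 ]
270 [300] [331] [0.0122 0.0004 0.1844]
```

View pics/w3z.png

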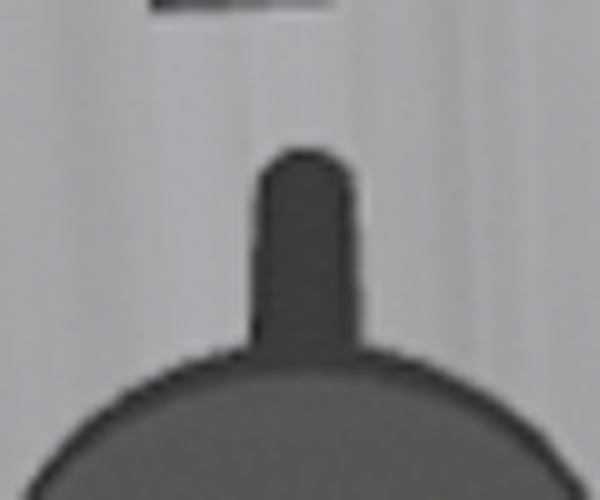

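Emit:
play_rows(
  delta_pos=[
    [-0.25,0,0.05],
    [-0.5,0.05,0.1],
    [-0.75,0.1,0.1],
    [-1,0.15,0.1],
    [-1,0.2,0.1],
  ],
  dr=[
    [0,0,0],
    [0,0,0.1],
    [0,0,0.2],
    [0,0,0.274],
    [0,0,0.274],
  ],
  jaw=[1,1,1,1,1],
)

```text
t: 5.7
eef_pos: [0.5553, 0.078, 0.3623]
ee_rot: [-3.139, 0.002, 1.185]
wrist_force: [-0.2, -0.2, -0.0]
opening: 0.159
grasp_force: 49.9
```

Run:
```python
from h import *
go(.549,-.2573,.36,1.19)
```

```text
t 5.7 pos [0.5553 0.078  0.3623] rpy [-3.1395e+00  1.5000e-03  1.1853e+00] F [-0.2  -0.22 -0.01]
dpos [-2.0872  0.8019  0.0166] dr [-0.004   0.0029 -0.009 ]
```

Emit:
play_rows(
  delta_pos=[
    [-0.25,0.1,0],
    [-0.5,0.2,0],
    [-0.75,0.3,0],
    [-1,0.4,0],
    [-1,0.4,0],
  ],
  dr=[
    [0,0,0],
    [0,0,0],
    [0,0,0],
    [0,0,0],
    [0,0,0],
  ],
  jaw=[1,1,1,1,1],
)

```text
t: 6.2
eef_pos: [0.556, -0.0837, 0.3626]
ee_rot: [-3.141, 0.0, 1.186]
wrist_force: [0.2, 0.3, -1.2]
opening: 0.155
grasp_force: 49.9
```

Emit:
play_rows(
  delta_pos=[
    [-0.25,0.1,0],
    [-0.5,0.2,0],
    [-0.75,0.3,0],
    [-1,0.4,0],
    [-1,0.4,0],
  ],
  dr=[
    [0,0,0],
    [0,0,0],
    [0,0,0],
    [0,0,0],
    [0,0,0],
  ],
  jaw=[1,1,1,1,1],
)

```text
t: 6.7
eef_pos: [0.5559, -0.2449, 0.3624]
ee_rot: [-3.141, -0.0, 1.186]
wrist_force: [-0.0, 0.5, -0.3]
opening: 0.161
grasp_force: 49.8
```

Run:
```python
from h import *
go(.549,-.2573,.35,1.19)
```

```text
t 6.7 pos [ 0.5559 -0.2449  0.3624] rpy [-3.1413 -0.      1.1863] F [-0.03  0.53 -0.27]
dpos [-0.0939 -0.0116  0.083 ] dr [-0.0005 -0.     -0.0071]
```

Emit:
play_rows(
  delta_pos=[
    [-0.094,-0.0116,0],
    [-0.094,-0.0116,0.1],
    [-0.094,-0.0116,0.19],
    [-0.094,-0.0116,0.19],
    [-0.094,-0.0116,0.19],
  ],
  dr=[
    [0,0,-0.007],
    [0,0,-0.007],
    [0,0,-0.007],
    [0,0,-0.007],
    [0,0,-0.007],
  ],
  jaw=[1,1,1,1,1],
)

```text
t: 7.2
eef_pos: [0.5491, -0.253, 0.3336]
ee_rot: [-3.14, -0.002, 1.195]
wrist_force: [-0.2, 0.0, -1.0]
opening: 0.15
grasp_force: 49.8
```

Run:
```python
from h import *
go(.549,-.2573,.334,1.19)
c=save('w4','wrist')
I=cv2.resize(c['color'][210:300,255:375,::-1],None,fx=6,fy=6,interpolation=cv2.INTER_CUBIC); cv2.imwrite('pics/w4z.png',I)
```

```text
t 7.2 pos [ 0.5491 -0.253   0.3336] rpy [-3.1397e+00 -1.7000e-03  1.1946e+00] F [-0.15  0.   -1.02]
dpos [-0.0269  0.0099 -0.003 ] dr [-0.0036 -0.0033  0.0087]
```

View pics/w4z.png

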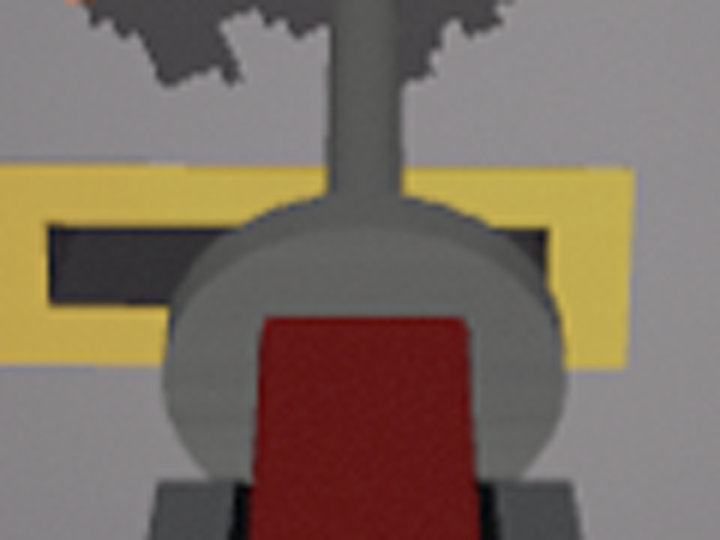

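Emit:
play_rows(
  delta_pos=[
    [-0.027,0.01,0],
    [-0.027,0.01,0],
    [-0.027,0.01,0],
  ],
  dr=[
    [0,0,0.009],
    [0,0,0.009],
    [0,0,0.009],
  ],
  jaw=[1,1,1],
)

```text
t: 7.55
eef_pos: [0.5493, -0.2586, 0.3353]
ee_rot: [3.14, -0.001, 1.188]
wrist_force: [0.2, 0.2, -0.2]
opening: 0.159
grasp_force: 49.8
```

Run:
```python
from h import *
go(.549,-.2573,.334,1.19)
T=Ttool(); c=save('w5','wrist'); np.save('w5T.npy',T)
P=depthpts(c,c['hand_eye'])
for r in range(190,244,4):
    k=[u for u in range(290,340) if .19<P[r,u,2]<.246]
    print(r,k[:1],k[-1:],P[r,k].mean(0).round(4) if k else '')
# yellow/dark boundaries of slot
r,g,b=[c['color'][...,i].astype(int) for i in range(3)]
Y=((r-b)>50)&(g>90)&(r<240)
v,u=np.nonzero(Y[180:330]); v+=180
w=atz(c,c2w(c,T),u,v,.08)[:,:2]; print(len(u),u.min(),u.max(),v.min(),v.max())
yaw=-.382; ex=np.array([np.cos(yaw),np.sin(yaw)]); ey=np.array([-ex[1],ex[0]])
lx=(w-[.541,-.2557])@ex; ly=(w-[.541,-.2557])@ey
k=(abs(lx)<.05)&(abs(ly)<.03)
print('lx',np.percentile(lx[k],[.5,99.5]),'ly',np.percentile(ly[k],[.5,99.5]))
for cc in(265,275,280):
    q=[(rr) for rr in range(225,290) if Y[rr,cc]]; print(cc,q)
```

```text
t 7.55 pos [ 0.5493 -0.2586  0.3353] rpy [ 3.1403e+00 -1.0000e-03  1.1885e+00] F [ 0.25  0.19 -0.17]
dpos [ 0.0077 -0.0049  0.0089] dr [ 0.0024 -0.0019 -0.003 ]
190 [] [] 
194 [312] [319] [0.0336 0.0005 0.2376]
198 [310] [321] [0.032  0.0005 0.235 ]
202 [310] [321] [0.0307 0.0005 0.2314]
206 [310] [321] [0.0295 0.0005 0.2274]
210 [310] [321] [0.0283 0.0005 0.2239]
214 [310] [321] [0.0272 0.0005 0.2202]
218 [310] [321] [0.026  0.0005 0.2168]
222 [310] [321] [0.0249 0.0005 0.2138]
226 [310] [321] [0.0238 0.0005 0.2104]
230 [310] [321] [0.0227 0.0005 0.2075]
234 [310] [321] [0.0218 0.0005 0.2042]
238 [309] [321] [0.0207 0.0003 0.2019]
242 [309] [322] [0.0188 0.0005 0.2016]
1945 243 354 199 261
lx [-0.03321845  0.03275709] ly [-0.01065622  0.01021071]
265 [228, 229, 230, 231, 232, 233, 234, 235, 236, 237, 238, 252, 253, 254, 255, 256, 257, 258, 259, 260, 261]
275 [228, 229, 230, 231, 232, 233, 234, 235, 236, 237, 238, 252, 253, 254, 255, 256, 257, 258, 259, 260, 261]
280 [228, 229, 230, 231, 232, 233, 234, 235, 236, 237, 238, 252, 253, 254, 255, 256, 257, 258, 259, 260, 261]
```

```bash
cat >> h.py <<'E'
def gotip(x,y,z,t,tip,yaw=1.19):
    T=Ttool(); Rt=R.from_euler('xyz',[np.pi,0,yaw]).as_matrix()@R.from_euler('y',-t,degrees=True).as_matrix()
    p=np.array([x,y,z])-Rt@np.array(tip)
    d=T[:3,:3].T@(p-T[:3,3])/.15; r=R.from_matrix(T[:3,:3].T@Rt).as_rotvec(degrees=True)/30
    s=arm.state(); print('t',round(s['t'],2),'tip',(T[:3,3]+T[:3,:3]@tip).round(4),'F',s['wrist_force'].round(2)); print('tcp target',p.round(4),'dpos',d.round(4),'dr',r.round(4))
def shank(c,T):
    P=depthpts(c,c['hand_eye']); A=[]
    for r in range(120,290):
        k=[u for u in range(290,340) if .192<P[r,u,2]<.25]
        if 6<=len(k)<=13: A.append(P[r,k].mean(0))
    A=np.array(A); o=A.mean(0); d=np.linalg.svd(A-o)[2][0]; d*=np.sign(d[2])
    print('n',len(A),'dir tool',d.round(4),'tilt deg',np.degrees(np.arctan2(d[0],d[2])).round(2),'first',A[0].round(4),'last',A[-1].round(4),'dir world',(T[:3,:3]@d).round(4)); return A,d
E
python3 - <<'E'
from h import *
c=dict(np.load('w5.npz')); shank(c,np.load('w5T.npy'))
gotip(.5484,-.2587,.10,18.7,[.0318,.0003,.2415])
E
```

```text
n 49 dir tool [0.3267 0.0028 0.9451] tilt deg 19.07 first [0.034  0.0005 0.2382] last [0.02   0.0003 0.1995] dir world [ 0.126   0.3025 -0.9448]
t 7.6 tip [ 0.5617 -0.2291  0.0938] F [-1.12 -0.07  0.16]
tcp target [ 0.5657 -0.2147  0.3389] dpos [ 0.3128 -0.007  -0.0243] dr [ 0.0016 -0.6252 -0.0032]
```

Emit:
play_rows(
  delta_pos=[
    [0,0,-0.03],
    [0,0,-0.06],
    [0,0,-0.06],
  ],
  dr=[
    [0,0,0],
    [0,0,0],
    [0,0,0],
  ],
  jaw=[1,1,1],
  newtons=120,
)

```text
t: 7.9
eef_pos: [0.5494, -0.2586, 0.3451]
ee_rot: [3.139, -0.001, 1.189]
wrist_force: [0.4, 0.2, -0.5]
opening: 0.145
grasp_force: 116.8
```

Emit:
play_rows(
  delta_pos=[
    [0.06,0,0],
    [0.12,0,0],
    [0.18,0,0.0],
    [0.24,0,0.0],
    [0.28,0,0.0],
  ],
  dr=[
    [0,-0.12,0],
    [0,-0.24,0],
    [0,-0.36,0],
    [0,-0.48,0],
    [0,-0.56,0],
  ],
  jaw=[1,1,1,1,1],
)

```text
t: 8.4
eef_pos: [0.565, -0.2187, 0.344]
ee_rot: [3.141, 0.294, 1.189]
wrist_force: [0.4, 0.0, -1.0]
opening: 0.145
grasp_force: 116.8
```

Emit:
play_rows(
  delta_pos=[
    [0,0,0],
    [0,0,0],
    [0,0,0],
  ],
  dr=[
    [0,-0.065,0],
    [0,-0.065,0],
    [0,-0.065,0],
  ],
  jaw=[1,1,1],
)

```text
t: 8.7
eef_pos: [0.5648, -0.2194, 0.3439]
ee_rot: [3.141, 0.325, 1.189]
wrist_force: [-1.1, 0.4, -0.2]
opening: 0.145
grasp_force: 116.9
```

Run:
```python
from h import *
T=Ttool(); c=save('w6','wrist'); np.save('w6T.npy',T); shank(c,T); print(arm.state()['grasp_force'])
gotip(.5484,-.2587,.10,19,[.0318,.0003,.2415])
```

```text
n 49 dir tool [0.3262 0.0025 0.9453] tilt deg 19.04 first [0.0339 0.0005 0.239 ] last [0.0198 0.0003 0.2002] dir world [ 0.0053  0.0056 -1.    ]
116.86976194381714
t 8.75 tip [ 0.5476 -0.2633  0.1049] F [-1.18  0.36 -1.4 ]
tcp target [ 0.5662 -0.2135  0.3387] dpos [ 0.0499 -0.0063  0.0199] dr [-0.0001 -0.0123 -0.003 ]
```

Emit:
play_rows(
  delta_pos=[
    [0.03,-0.003,0.02],
    [0.05,-0.006,0.04],
    [0.05,-0.006,0.06],
    [0.05,-0.006,0.06],
    [0.05,-0.006,0.06],
  ],
  dr=[
    [0,0,0],
    [0,-0.012,-0.003],
    [0,-0.012,-0.003],
    [0,-0.012,-0.003],
    [0,-0.012,-0.003],
  ],
  jaw=[1,1,1,1,1],
)

```text
t: 9.25
eef_pos: [0.5654, -0.2153, 0.3327]
ee_rot: [-3.141, 0.332, 1.19]
wrist_force: [-0.4, 0.4, -0.2]
opening: 0.15
grasp_force: 116.8
```

Run:
```python
from h import *
gotip(.5484,-.2587,.09,19,[.0316,.0004,.2415])
T=Ttool(); c=save('w7','wrist'); np.save('w7T.npy',T); shank(c,T)
r,g,b=[c['color'][...,i].astype(int) for i in range(3)]
Y=((r-b)>50)&(g>90)&(r<240)
v,u=np.nonzero(Y[:330]); w=atz(c,c2w(c,T),u,v,.08)[:,:2]
yaw=-.382; ex=np.array([np.cos(yaw),np.sin(yaw)]); ey=np.array([-ex[1],ex[0]])
lx=(w-[.541,-.2557])@ex; ly=(w-[.541,-.2557])@ey
k=(abs(lx)<.05)&(abs(ly)<.03)
print('lx',np.percentile(lx[k],[.5,99.5]),'ly',np.percentile(ly[k],[.5,99.5]))
I=c['color'][:,:,::-1]; cv2.imwrite('pics/w7z.png',cv2.resize(I[120:270,220:420],None,fx=4,fy=4))
```

```text
t 9.25 tip [ 0.5475 -0.2608  0.0941] F [-0.39  0.37 -0.15]
tcp target [ 0.5661 -0.2133  0.3286] dpos [ 0.0222 -0.0005  0.0207] dr [-0.0011  0.0015  0.0004]
n 50 dir tool [0.357  0.0072 0.9341] tilt deg 20.92 first [0.0457 0.0017 0.2495] last [0.0198 0.0003 0.2   ] dir world [ 0.0182  0.0279 -0.9994]
lx [-0.0331431   0.03271009] ly [-0.0106806   0.02831325]
```

View pics/w7z.png

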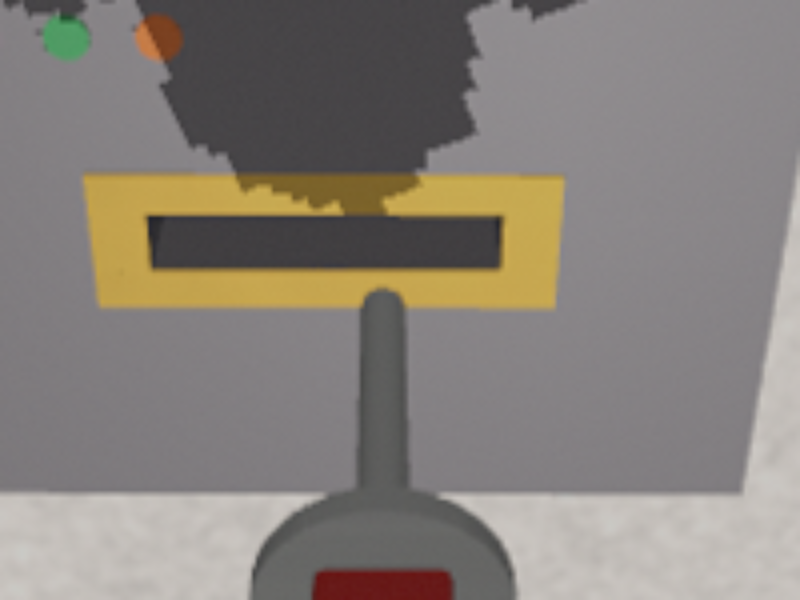

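Emit:
play_rows(
  delta_pos=[
    [0.022,0,0.02],
    [0.022,0,0.02],
    [0.022,0,0.02],
  ],
  dr=[
    [0,0,0],
    [0,0,0],
    [0,0,0],
  ],
  jaw=[1,1,1],
)

```text
t: 9.6
eef_pos: [0.5663, -0.2131, 0.3288]
ee_rot: [-3.141, 0.332, 1.19]
wrist_force: [-0.0, 0.2, -0.9]
opening: 0.147
grasp_force: 116.9
```

Run:
```python
from h import *
gotip(.5484,-.2587,.09,19,[.0316,.0004,.2415])
for i in range(3):
    T=Ttool(); c=arm.read_camera('wrist'); shank(c,T)
    gotip(.5484,-.2587,.09,19,[.0316,.0004,.2415])
```

```text
t 9.6 tip [ 0.5483 -0.2587  0.0902] F [-0.01  0.21 -0.88]
tcp target [ 0.5661 -0.2133  0.3286] dpos [-0.0009 -0.0003  0.0014] dr [-0.0008  0.0015  0.0008]
n 49 dir tool [0.3275 0.0025 0.9448] tilt deg 19.12 first [0.034  0.0005 0.2384] last [0.0199 0.0003 0.1998] dir world [ 2.3e-03  5.0e-04 -1.0e+00]
t 9.65 tip [ 0.5484 -0.2588  0.0903] F [-0.4 -0.3 -0.4]
tcp target [ 0.5661 -0.2133  0.3286] dpos [-0.0002 -0.0007  0.0022] dr [-0.0004  0.0016  0.0006]
n 49 dir tool [0.3271 0.0025 0.945 ] tilt deg 19.1 first [0.0339 0.0005 0.2387] last [0.0199 0.0003 0.1998] dir world [ 2.4e-03 -1.0e-04 -1.0e+00]
t 9.7 tip [ 0.5485 -0.2588  0.0904] F [ 0.02 -0.09  0.03]
tcp target [ 0.5661 -0.2133  0.3286] dpos [-0.0001 -0.0009  0.0029] dr [-0.0001  0.0015  0.0005]
n 49 dir tool [0.3254 0.0025 0.9456] tilt deg 18.99 first [0.0339 0.0005 0.239 ] last [0.02   0.0003 0.1997] dir world [ 0.0018 -0.0017 -1.    ]
t 9.75 tip [ 0.5485 -0.2588  0.0905] F [ 0.39  0.69 -0.92]
tcp target [ 0.5661 -0.2133  0.3286] dpos [ 0.0002 -0.0009  0.003 ] dr [-0.      0.0016  0.0004]
```

Emit:
play_rows(
  delta_pos=[
    [0.01,0,0.029],
    [0.02,0,0.058],
    [0.028,0,0.082],
    [0.028,0,0.082],
    [0.028,0,0.082],
  ],
  dr=[
    [0,0,0],
    [0,0,0],
    [0,0,0],
    [0,0,0],
    [0,0,0],
  ],
  jaw=[1,1,1,1,1],
)

```text
t: 10.25
eef_pos: [0.5662, -0.2133, 0.3157]
ee_rot: [-3.141, 0.332, 1.19]
wrist_force: [-0.5, 0.6, -1.1]
opening: 0.145
grasp_force: 116.9
```

Run:
```python
from h import *
gotip(.5484,-.2587,.065,19,[.0316,.0004,.2415])
```

```text
t 10.25 tip [ 0.5482 -0.2588  0.0771] F [-0.47  0.65 -1.13]
tcp target [ 0.5661 -0.2133  0.3036] dpos [ 0.0259 -0.0001  0.0761] dr [-0.0013  0.0015  0.0007]
```

No contact with the frame, so the tip is entering the slot. On to 0.064.

Emit:
play_rows(
  delta_pos=[
    [0.009,0,0.026],
    [0.018,0,0.052],
    [0.028,0,0.082],
    [0.028,0,0.082],
    [0.028,0,0.082],
  ],
  dr=[
    [0,0,0],
    [0,0,0],
    [0,0,0],
    [0,0,0],
    [0,0,0],
  ],
  jaw=[1,1,1,1,1],
)

```text
t: 10.75
eef_pos: [0.5662, -0.2133, 0.3027]
ee_rot: [-3.141, 0.332, 1.19]
wrist_force: [0.7, 0.1, -0.7]
opening: 0.146
grasp_force: 116.9
```

Run:
```python
from h import *
gotip(.5484,-.2587,.058,19,[.0316,.0004,.2415])
```

```text
t 10.75 tip [ 0.5482 -0.2588  0.0641] F [ 0.72  0.15 -0.73]
tcp target [ 0.5661 -0.2133  0.2966] dpos [ 0.013  -0.      0.0381] dr [-0.0013  0.0015  0.0008]
```

Emit:
play_rows(
  delta_pos=[
    [0.0065,0,0.019],
    [0.013,0,0.038],
    [0.013,0,0.038],
  ],
  dr=[
    [0,0,0],
    [0,0,0],
    [0,0,0],
  ],
  jaw=[1,1,1],
)

```text
t: 11.05
eef_pos: [0.566, -0.2133, 0.2964]
ee_rot: [-3.141, 0.332, 1.19]
wrist_force: [-0.3, -0.3, -1.2]
opening: 0.145
grasp_force: 116.9
```

Emit:
play_rows(
  delta_pos=[
    [0.0065,0,0.019],
    [0.0065,0,0.019],
    [0.0065,0,0.019],
  ],
  dr=[
    [0,0,0],
    [0,0,0],
    [0,0,0],
  ],
  jaw=[1,1,1],
)

```text
t: 11.35
eef_pos: [0.5664, -0.2134, 0.2947]
ee_rot: [3.141, 0.333, 1.19]
wrist_force: [-0.6, 0.9, 4.1]
opening: 0.144
grasp_force: 117.6
```

Emit:
play_rows(
  delta_pos=[
    [0.0065,0,0.019],
    [0.0065,0,0.019],
    [0.0065,0,0.019],
  ],
  dr=[
    [0,0,0],
    [0,0,0],
    [0,0,0],
  ],
  jaw=[1,1,1],
)

```text
t: 11.65
eef_pos: [0.5665, -0.2135, 0.2918]
ee_rot: [3.141, 0.333, 1.19]
wrist_force: [-0.4, 1.2, 6.0]
opening: 0.141
grasp_force: 117.9
```

Run:
```python
from h import *
gotip(.5484,-.2587,.050,19,[.0316,.0004,.2415])
```

```text
t 11.65 tip [ 0.5489 -0.2593  0.0532] F [-0.42  1.21  5.95]
tcp target [ 0.5661 -0.2133  0.2886] dpos [ 0.0073 -0.0026  0.0198] dr [ 0.0019  0.0023 -0.0002]
```

Emit:
play_rows(
  delta_pos=[
    [0.002,0,0.006],
    [0.002,0,0.006],
    [0.002,0,0.006],
    [0.002,0,0.006],
    [0.002,0,0.006],
  ],
  dr=[
    [0,0,0],
    [0,0,0],
    [0,0,0],
    [0,0,0],
    [0,0,0],
  ],
  jaw=[1,1,1,1,1],
)

```text
t: 12.15
eef_pos: [0.5665, -0.2135, 0.291]
ee_rot: [3.14, 0.333, 1.19]
wrist_force: [-0.9, 0.5, 7.1]
opening: 0.147
grasp_force: 117.9
```

```bash
cat > pk.py <<'E'
from h import *
c=arm.read_camera('top'); M=c2w(c); P=depthpts(c,M)
yaw=-.382; ex=np.array([np.cos(yaw),np.sin(yaw)]); ey=np.array([-ex[1],ex[0]]); q=P[...,:2]-[.541,-.2557]; lx=q@ex; ly=q@ey
k=(abs(lx)<.03)&(ly>.075)&(ly<.11); print('pack z',k.sum(),np.percentile(P[k][:,2],[10,50,90]))
c=arm.read_camera('scene'); M=c2w(c); P=depthpts(c,M); q=P[...,:2]-[.541,-.2557]; lx=q@ex; ly=q@ey
k=(abs(lx)<.03)&(ly>.075)&(ly<.11); print('pack z',k.sum(),np.percentile(P[k][:,2],[10,50,90]))
gotip(.5484,-.2587,.050,19,[.0316,.0004,.2415])
E
python3 pk.py
```

```text
pack z 1205 [0.09870125 0.48078437 0.49303172]
pack z 1095 [0.0971006  0.47820248 0.49206952]
t 12.25 tip [ 0.5489 -0.2593  0.0524] F [-0.83  1.04  5.36]
tcp target [ 0.5661 -0.2133  0.2886] dpos [ 0.0056 -0.0028  0.0149] dr [ 0.0022  0.0023 -0.0003]
```

```bash
sed -i 's/np.percentile(P\[k\]\[:,2\],\[10,50,90\])/np.percentile(P[k\&(P[...,2]<.13)\&(P[...,2]>.06)][:,2],[10,50,90]).round(4),(k\&(P[...,2]<.13)).sum()/' pk.py; python3 pk.py
```

```text
pack z 1208 [0.0951 0.0983 0.1022] 228
pack z 1094 [0.0957 0.0978 0.1   ] 379
t 12.35 tip [ 0.5489 -0.2593  0.0524] F [-1.4   0.25  5.08]
tcp target [ 0.5661 -0.2133  0.2886] dpos [ 0.0056 -0.0028  0.0149] dr [ 0.0022  0.0023 -0.0003]
```

Emit:
play_rows(
  delta_pos=[
    [0.003,0,0.008],
    [0.003,0,0.008],
    [0.003,0,0.008],
    [0.003,0,0.008],
    [0.003,0,0.008],
  ],
  dr=[
    [0,0,0],
    [0,0,0],
    [0,0,0],
    [0,0,0],
    [0,0,0],
  ],
  jaw=[1,1,1,1,1],
)

```text
t: 12.85
eef_pos: [0.5665, -0.2135, 0.2896]
ee_rot: [3.14, 0.333, 1.19]
wrist_force: [-1.1, 1.0, 5.3]
opening: 0.147
grasp_force: 117.8
```

```bash
python3 pk.py
```

```text
pack z 1218 [0.1019 0.1059 0.1092] 241
pack z 1108 [0.104 0.106 0.108] 393
t 12.95 tip [ 0.5489 -0.2592  0.051 ] F [-2.49  1.04  5.32]
tcp target [ 0.5661 -0.2133  0.2886] dpos [ 0.0024 -0.0027  0.0059] dr [ 0.002   0.0022 -0.0003]
```

Pack is rising; hold here.

Emit:
play_rows(
  delta_pos=[
    [0,0,0],
    [0,0,0],
    [0,0,0],
    [0,0,0],
    [0,0,0],
  ],
  dr=[
    [0,0,0],
    [0,0,0],
    [0,0,0],
    [0,0,0],
    [0,0,0],
  ],
  jaw=[1,1,1,1,1],
)

```text
t: 13.45
eef_pos: [0.5665, -0.2135, 0.2896]
ee_rot: [3.14, 0.333, 1.19]
wrist_force: [-1.3, 1.1, 4.6]
opening: 0.147
grasp_force: 117.8
```

Emit:
play_rows(
  delta_pos=[
    [0,0,0],
    [0,0,0],
    [0,0,0],
    [0,0,0],
    [0,0,0],
  ],
  dr=[
    [0,0,0],
    [0,0,0],
    [0,0,0],
    [0,0,0],
    [0,0,0],
  ],
  jaw=[1,1,1,1,1],
)

```text
t: 13.95
eef_pos: [0.5665, -0.2135, 0.2896]
ee_rot: [3.14, 0.333, 1.19]
wrist_force: [-0.8, 1.3, 5.5]
opening: 0.145
grasp_force: 117.8
```

```bash
python3 pk.py
```

```text
pack z 1224 [0.1071 0.111  0.1138] 247
pack z 1092 [0.1075 0.1096 0.112 ] 385
t 14.05 tip [ 0.5489 -0.2593  0.051 ] F [-1.1   0.39  5.71]
tcp target [ 0.5661 -0.2133  0.2886] dpos [ 0.0025 -0.0027  0.0061] dr [ 0.0021  0.0022 -0.0003]
```

Emit:
play_rows(
  delta_pos=[
    [0,0,0],
    [0,0,0],
    [0,0,0],
    [0,0,0],
    [0,0,0],
  ],
  dr=[
    [0,0,0],
    [0,0,0],
    [0,0,0],
    [0,0,0],
    [0,0,0],
  ],
  jaw=[1,1,1,1,1],
)

```text
t: 14.55
eef_pos: [0.5665, -0.2135, 0.2896]
ee_rot: [3.14, 0.333, 1.19]
wrist_force: [-0.4, 0.6, 5.7]
opening: 0.143
grasp_force: 117.8
```

Emit:
play_rows(
  delta_pos=[
    [-0.02,0,-0.057],
    [-0.06,0,-0.174],
    [-0.1,0,-0.29],
    [-0.14,0,-0.407],
    [-0.163,0,-0.473],
  ],
  dr=[
    [0,0,0],
    [0,0,0],
    [0,0,0],
    [0,0,0],
    [0,0,0],
  ],
  jaw=[1,1,1,1,1],
)

```text
t: 15.05
eef_pos: [0.5665, -0.2134, 0.3656]
ee_rot: [3.14, 0.332, 1.19]
wrist_force: [-0.7, -0.3, -0.5]
opening: 0.145
grasp_force: 117.1
```

Run:
```python
from h import *
exec(open('pk.py').read().split('\n',1)[1].rsplit('gotip',1)[0])
T=Ttool(); c=arm.read_camera('wrist'); shank(c,T)
gotip(.5623,.2330,.13,19,[.0316,.0004,.2415],1.333)
```

```text
pack z 1369 [0.1071 0.1104 0.1139] 227
pack z 1219 [0.1073 0.1098 0.1118] 390
n 48 dir tool [ 3.268e-01 -7.000e-04  9.451e-01] tilt deg 19.08 first [0.0339 0.0005 0.2387] last [0.0201 0.0007 0.2008] dir world [ 2.4e-03 -4.0e-04 -1.0e+00]
t 15.2 tip [ 0.5488 -0.2589  0.1257] F [ 0.27 -0.77 -0.98]
tcp target [0.5734 0.2805 0.3686] dpos [ 2.8956 -1.1798 -1.0311] dr [-0.0869  0.0013 -0.2587]
```

Emit:
play_rows(
  delta_pos=[
    [-0.04,0,-0.126],
    [0.15,-0.08,-0.2],
    [0.4,-0.18,-0.29],
    [0.65,-0.28,-0.38],
    [0.88,-0.38,-0.46],
  ],
  dr=[
    [0,0,0],
    [0,0,0],
    [0,0,0],
    [0,0,0],
    [0,0,0],
  ],
  jaw=[1,1,1,1,1],
)

```text
t: 15.7
eef_pos: [0.5675, -0.0538, 0.3843]
ee_rot: [-3.139, 0.333, 1.191]
wrist_force: [0.1, -0.7, -0.9]
opening: 0.146
grasp_force: 117.1
```

Emit:
play_rows(
  delta_pos=[
    [0.2,-0.08,-0.07],
    [0.44,-0.18,-0.16],
    [0.68,-0.28,-0.24],
    [0.92,-0.38,-0.32],
    [0.98,-0.4,-0.34],
  ],
  dr=[
    [0,0,0],
    [0,0,0],
    [0,0,0],
    [0,0,0],
    [0,0,0],
  ],
  jaw=[1,1,1,1,1],
)

```text
t: 16.2
eef_pos: [0.5694, 0.115, 0.3844]
ee_rot: [-3.138, 0.332, 1.195]
wrist_force: [1.0, -0.9, -0.3]
opening: 0.139
grasp_force: 117.1
```

Run:
```python
from h import *
T=Ttool(); c=arm.read_camera('wrist'); shank(c,T)
gotip(.5623,.2330,.13,19,[.0316,.0004,.2415],1.333)
```

```text
n 48 dir tool [ 3.27e-01 -4.00e-04  9.45e-01] tilt deg 19.09 first [0.0339 0.0005 0.2387] last [0.02   0.0006 0.2011] dir world [-0.0029  0.0022 -1.    ]
t 16.25 tip [0.5514 0.0692 0.1459] F [-1.04  0.55 -0.76]
tcp target [0.5734 0.2805 0.3686] dpos [ 1.0151 -0.3832 -0.2376] dr [-0.0915  0.0012 -0.2495]
```

Emit:
play_rows(
  delta_pos=[
    [0.24,-0.1,-0.12],
    [0.48,-0.2,-0.21],
    [0.72,-0.3,-0.3],
    [0.97,-0.383,-0.363],
    [0.97,-0.383,-0.363],
  ],
  dr=[
    [0,0,0],
    [-0.03,0,-0.08],
    [-0.06,0,-0.16],
    [-0.0915,0,-0.25],
    [-0.0915,0,-0.25],
  ],
  jaw=[1,1,1,1,1],
)

```text
t: 16.75
eef_pos: [0.5741, 0.2799, 0.3883]
ee_rot: [3.141, 0.332, 1.334]
wrist_force: [-0.7, -0.4, -0.3]
opening: 0.144
grasp_force: 117.1
```

Emit:
play_rows(
  delta_pos=[
    [0,0,0],
    [0,0,0],
  ],
  dr=[
    [0,0,0],
    [0,0,0],
  ],
  jaw=[1,1],
)

```text
t: 16.95
eef_pos: [0.5748, 0.2754, 0.3895]
ee_rot: [3.14, 0.334, 1.327]
wrist_force: [0.6, -1.1, -0.2]
opening: 0.149
grasp_force: 117.0
```

Run:
```python
from h import *
T=Ttool(); c=save('w8','wrist'); shank(c,T)
gotip(.5615,.2330,.085,19,[.0316,.0004,.2415],1.333)
cv2.imwrite('pics/w8.png',cv2.resize(c['color'][60:360,120:520,::-1],None,fx=2,fy=2))
```

```text
n 47 dir tool [ 0.3239 -0.      0.9461] tilt deg 18.9 first [0.0339 0.0004 0.2388] last [0.0203 0.0006 0.2013] dir world [ 6.0e-04 -4.3e-03 -1.0e+00]
t 17.0 tip [0.5638 0.2273 0.1512] F [ 0.13 -0.29 -0.47]
tcp target [0.5726 0.2805 0.3236] dpos [ 0.1729 -0.0241  0.4066] dr [-0.0001  0.0037 -0.0114]
```

View pics/w8.png

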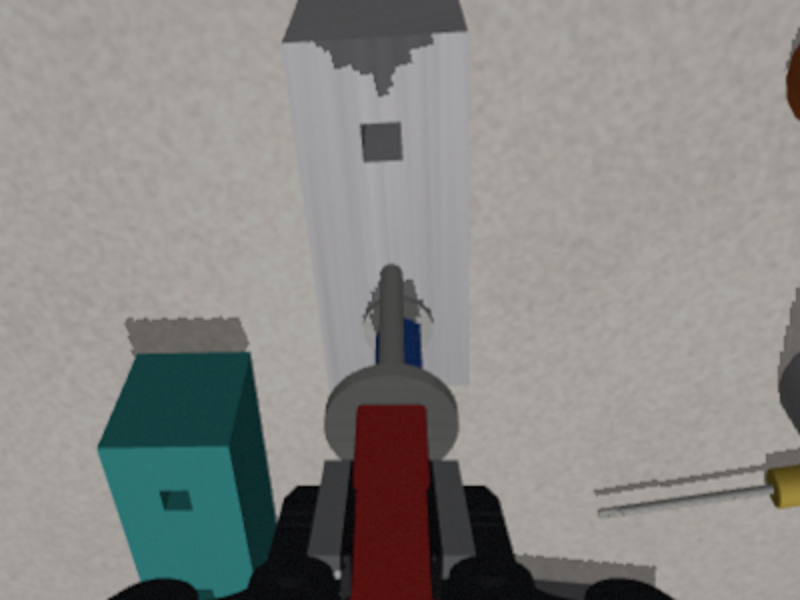

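Run:
```python
from h import *
T=Ttool(); c=arm.read_camera('wrist'); np.save('w9T.npy',T); M=c2w(c,T)
g=cv2.cvtColor(c['color'],cv2.COLOR_RGB2GRAY); w=g[108:148,290:335]; print(np.percentile(w,[1,50]))
v,u=np.nonzero(w<115); u=u+290; v=v+108
n,lab,st,ce=cv2.connectedComponentsWithStats((w<115).astype(np.uint8)); print(st.tolist(),(ce+[290,108]).round(1).tolist())
i=1+st[1:,4].argmax(); k=lab==i; v,u=np.nonzero(k); h=atz(c,M,u+290,v+108,.072)[:,:2]; print('hole',h.mean(0),cv2.minAreaRect(h.astype(np.float32)))
gotip(h[:,0].mean(),h[:,1].mean(),.085,19,[.0316,.0004,.2415],1.333)
```

```text
[ 64. 159.]
[[0, 0, 45, 40, 1424], [10, 13, 21, 20, 376]] [[312.5, 126.7], [310.1, 130.4]]
hole [0.56173481 0.23320269] ((0.5617327690124512, 0.23310208320617676), (0.013602462597191334, 0.013742213137447834), 79.36552429199219)
t 17.05 tip [0.564  0.2273 0.1515] F [ 0.03  0.44 -0.22]
tcp target [0.5728 0.2807 0.3236] dpos [ 0.1749 -0.0231  0.4077] dr [ 0.0004  0.003  -0.0118]
```

Hole at (0.5617, 0.2332). Move above it, then lower.

Emit:
play_rows(
  delta_pos=[
    [0.05,-0.023,0],
    [0.08,-0.023,0.12],
    [0.13,-0.023,0.26],
    [0.175,-0.023,0.4],
    [0.175,-0.023,0.4],
  ],
  dr=[
    [0,0,0],
    [0,0.003,-0.012],
    [0,0.003,-0.012],
    [0,0.003,-0.012],
    [0,0.003,-0.012],
  ],
  jaw=[1,1,1,1,1],
)

```text
t: 17.55
eef_pos: [0.5714, 0.282, 0.321]
ee_rot: [-3.136, 0.335, 1.336]
wrist_force: [-0.1, -0.3, -0.5]
opening: 0.146
grasp_force: 117.0
```

Emit:
play_rows(
  delta_pos=[
    [0,0,0],
    [0,0,0],
  ],
  dr=[
    [0,0,0],
    [0,0,0],
  ],
  jaw=[1,1],
)

```text
t: 17.75
eef_pos: [0.5731, 0.2829, 0.3266]
ee_rot: [3.139, 0.33, 1.334]
wrist_force: [-0.1, -0.3, -0.1]
opening: 0.148
grasp_force: 117.0
```

Run:
```python
from h import *
gotip(.5617,.2332,.045,19,[.0316,.0004,.2415],1.333)
```

```text
t 17.75 tip [0.5628 0.2357 0.0879] F [-0.11 -0.31 -0.13]
tcp target [0.5728 0.2807 0.2836] dpos [0.0788 0.0007 0.2759] dr [ 0.0055 -0.0036  0.0025]
```

Emit:
play_rows(
  delta_pos=[
    [-0.015,0,0.01],
    [0.005,0,0.06],
    [0.03,0,0.13],
    [0.055,0,0.2],
    [0.079,0,0.276],
  ],
  dr=[
    [0,0,0],
    [0,0,0],
    [0,0,0],
    [0,0,0],
    [0,0,0],
  ],
  jaw=[1,1,1,1,1],
)

```text
t: 18.25
eef_pos: [0.5718, 0.2806, 0.2804]
ee_rot: [-3.141, 0.331, 1.336]
wrist_force: [-1.1, -0.3, -0.7]
opening: 0.145
grasp_force: 117.1
```

Emit:
play_rows(
  delta_pos=[
    [0,0,0],
    [0,0,0],
  ],
  dr=[
    [0,0,0],
    [0,0,0],
  ],
  jaw=[1,1],
)

```text
t: 18.45
eef_pos: [0.5719, 0.2805, 0.281]
ee_rot: [-3.141, 0.332, 1.336]
wrist_force: [-0.3, -0.5, 0.3]
opening: 0.144
grasp_force: 117.0
```

Run:
```python
from h import *
gotip(.5617,.2332,.015,19,[.0316,.0004,.2415],1.333)
```

```text
t 18.45 tip [0.5607 0.233  0.0424] F [-0.33 -0.51  0.32]
tcp target [0.5728 0.2807 0.2536] dpos [0.0619 0.0058 0.1716] dr [-0.0001  0.0008  0.005 ]
```

Emit:
play_rows(
  delta_pos=[
    [0.02,0.006,0.06],
    [0.04,0.006,0.115],
    [0.062,0.006,0.172],
    [0.062,0.006,0.172],
    [0.062,0.006,0.172],
  ],
  dr=[
    [0,0,0.005],
    [0,0,0.005],
    [0,0,0.005],
    [0,0,0.005],
    [0,0,0.005],
  ],
  jaw=[1,1,1,1,1],
)

```text
t: 18.95
eef_pos: [0.5729, 0.2807, 0.254]
ee_rot: [3.141, 0.332, 1.333]
wrist_force: [-0.1, 0.0, -0.3]
opening: 0.143
grasp_force: 117.3
```

Run:
```python
from h import *
gotip(.5617,.2332,.012,19,[.0316,.0004,.2415],1.333)
```

```text
t 18.95 tip [0.562  0.2333 0.0154] F [-0.13  0.   -0.33]
tcp target [0.5728 0.2807 0.2506] dpos [ 0.0067 -0.0008  0.0217] dr [ 0.0009 -0.0002 -0.0003]
```

Lower 3 mm, then open partly (swing back lifts the pads away).

Emit:
play_rows(
  delta_pos=[
    [0.007,0,0.02],
    [0.007,0,0.02],
    [0.007,0,0.02],
  ],
  dr=[
    [0,0,0],
    [0,0,0],
    [0,0,0],
  ],
  jaw=[1,1,1],
  newtons=20,
)

```text
t: 19.25
eef_pos: [0.5733, 0.2809, 0.2525]
ee_rot: [3.139, 0.331, 1.332]
wrist_force: [-1.8, 0.1, 6.1]
opening: 0.146
grasp_force: 117.5
```

Emit:
play_rows(
  delta_pos=[
    [0,0,0],
    [0,0,0],
    [0,0,0],
    [0,0,0],
    [0,0,0],
  ],
  dr=[
    [0,0,0],
    [0,0,0],
    [0,0,0],
    [0,0,0],
    [0,0,0],
  ],
  jaw=[0.6,0.4,0.2,0,-0.2],
)

```text
t: 19.75
eef_pos: [0.573, 0.2808, 0.2511]
ee_rot: [3.141, 0.331, 1.333]
wrist_force: [-0.2, 0.9, 0.0]
opening: 0.601
grasp_force: 0.0
```

Emit:
play_rows(
  delta_pos=[
    [0,0,0],
    [0,0,0],
    [0,0,0],
  ],
  dr=[
    [0,0,0],
    [0,0,0],
    [0,0,0],
  ],
  jaw=[-0.4,-0.4,-0.4],
)

```text
t: 20.05
eef_pos: [0.5731, 0.2808, 0.2513]
ee_rot: [3.14, 0.331, 1.333]
wrist_force: [-0.3, 0.3, 0.1]
opening: 0.701
grasp_force: 0.0
```

Run:
```python
from h import *
s=arm.state();print(s['opening'],s['wrist_force'])
T=Ttool(); c=arm.read_camera('wrist'); M=c2w(c,T); P=depthpts(c,M)
r,g,b=[c['color'][...,i].astype(int) for i in range(3)]
k=(r>70)&(g<r*.45)&(abs(P[...,0]-.56)<.04)&(abs(P[...,1]-.233)<.04); q=P[k]; print(k.sum(),q.mean(0),q.min(0),q.max(0))
n=np.zeros(3)
# flange top height
f=(np.hypot(P[...,0]-.562,P[...,1]-.233)<.013)&(P[...,2]<.09)&~k; print('flange',f.sum(),np.percentile(P[f][:,2],[10,50,90]))
```

```text
0.7011003969131099 [-0.28555567  0.3450043   0.06227403]
5250 [0.56386178 0.23931187 0.10959024] [0.55483118 0.22612573 0.07671932] [0.57082034 0.24320588 0.12769498]
flange 1105 [0.07584136 0.07645515 0.0770886 ]
```

Emit:
play_rows(
  delta_pos=[
    [-0.05,0,-0.15],
    [-0.11,0,-0.32],
    [-0.18,0,-0.52],
    [-0.24,0,-0.7],
    [-0.26,0,-0.756],
  ],
  dr=[
    [0,0,0],
    [0,0,0],
    [0,0,0],
    [0,0,0],
    [0,0,0],
  ],
  jaw=[-0.4,-0.4,-0.4,-0.4,-0.4],
)

```text
t: 20.6
eef_pos: [0.5737, 0.2811, 0.3754]
ee_rot: [3.135, 0.328, 1.331]
wrist_force: [1.1, 0.3, -0.1]
opening: 0.697
grasp_force: 0.0
```

Emit:
play_rows(
  delta_pos=[
    [0,0,0],
    [0,0,0],
    [0,0,0],
    [0,0,0],
    [0,0,0],
  ],
  dr=[
    [0,0,0],
    [0,0,0],
    [0,0,0],
    [0,0,0],
    [0,0,0],
  ],
  jaw=[-0.4,-0.4,-0.4,-0.4,-0.4],
)

```text
t: 21.1
eef_pos: [0.5727, 0.2807, 0.3699]
ee_rot: [-3.141, 0.332, 1.333]
wrist_force: [0.2, 0.1, 0.4]
opening: 0.7
grasp_force: 0.0
```

Run:
```python
from h import *
T=Ttool(); c=save('w10','wrist'); M=c2w(c,T); P=depthpts(c,M)
r,g,b=[c['color'][...,i].astype(int) for i in range(3)]
k=(r>60)&(g<r*.45)&(abs(P[...,0]-.56)<.04)&(abs(P[...,1]-.233)<.04); q=P[k]; print(k.sum(),q.min(0),q.max(0))
t=q[q[:,2]>.123]; print('top centre',t.mean(0))
f=(np.hypot(P[...,0]-.562,P[...,1]-.233)<.013)&(P[...,2]<.09)&~k; print('flange',f.sum(),np.percentile(P[f][:,2],[10,50,90]))
exec(open('pk.py').read().split('\n',1)[1].rsplit('gotip',1)[0])
```

```text
1318 [0.5551442  0.22683921 0.07738515] [0.57041723 0.24259034 0.12837073]
top centre [0.56282186 0.23516687 0.1262249 ]
flange 547 [0.0757285  0.07649271 0.0773821 ]
pack z 381 [0.1067 0.1105 0.1136] 381
pack z 393 [0.107  0.1094 0.1114] 393
```

Pin is home and upright, and the pack is up; hand in.

```bash
python3 -c "
from bench import arm
print(arm.sign_off())"
```

```text
the job is handed in; nothing more can be done
None
```

The job is handed in at about 21 s of the 72 s allowed: the pack rose about 13 mm and stayed up, and the pin is upright and fully home in its stand hole; pressing the tab read about 7 N at most, and nothing else was touched.

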